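# Drive a plug lid home in a sample tin

### The arm

A 7-joint arm with a two-finger parallel gripper is mounted at the origin on the work surface. World frame = base frame: x ahead of the robot, y to its left, z up, the work surface at z = 0. Lengths are in m, angles in degrees, forces in N, time in s.
With the tool pointing down it reaches from about 0.425 to 0.875 m from the base axis. Payload 4.7 kg.
Tool frame: the origin (TCP) lies between the finger pads; the fingertips stand 8 mm ahead of it and the grasp point (between the pads) lies 11 mm behind it; z points along the fingers, y is the line along which they close (so a half turn about z gives the same grasp; the last joint's range is limited). The gripper opens to 87 mm and grips with 3 to 60 N. Pads are 19 mm wide; open, the fingers measure 117 mm over their backs; the gripper's body (75 mm by 190 mm) begins 51 mm behind the grasp point.
Start: joints at [76.324, 18.392, -4.016, 83.108, 1.295, 78.541, -3.26], TCP at [0.163, -0.629, 0.231] pointing down, gripper open.
Joint ranges: [-163.93, 163.93], [-17.29, 119.83], [-79.2, 71.16], [3.27, 140.29], [-89.18, 269.18], [5.43, 117.66], [-154.24, 154.24]. Speed limits (degrees/s): [147.25, 147.25, 180, 180, 180, 180, 180].

### API

Orientations are given as [roll, pitch, yaw] about the fixed x, y, z axes, in that order (R = Rz(yaw) Ry(pitch) Rx(roll)).
In Python, from cell import env, viewer gives the robot as it stands. The module is installed in compiled form; this text tells all that it offers.
- The arm moves only by the tool arm_command, never from a script. Its argument "series" is a list of rows, each a list of 2 entries, a list of its own where there are three numbers: the shift along the tool's x, y, z in mm, then the turn about the tool's z in rad. A call has exactly 5 rows; each row is the pose to reach, as a shift and turn from the pose commanded when the call began, along the tool's axes at that moment; what a row does not reach only later rows make up. A row lasts 1/10 s, in which the tool goes at most 50 mm and 8.59 degrees, less where a joint would pass 70% of its speed; a pose out of reach is approached as far as the arm can. A call with a gripper value outside its range is refused whole. "grip" is the gripper command: -1 is fully open, 1 is shut, values between are in proportion, set as the call begins (left out, the last holds). The fingers move at their own pace and stop on an object; "grip_force" is the grip in N (left out, the last holds). Time passes only in rows, so rows that repeat a pose let the fingers close, or fill a call up. It gives the time, the measured TCP pose, the force, the opening and the grip force at its end, in the units of the state.
- env.get_obs(): the state, without advancing time (a new reading comes with each control period).
- viewer.read_camera(name): name is "scene" or "top" or "wrist"; returns (picture, depth): 480x640x3 uint8, blue, green, red; 480x640 float32, m along the optical axis (not along the pixel's ray), 0 where there is no reading.
- viewer.calibration(name): a dict with "K" (3x3 intrinsics, pixels), "dist" ([k1, k2, p1, p2, k3] as OpenCV has them; the pictures are not rectified), "T" (4x4, takes a point from camera to world coordinates); the wrist camera has in their place "hand_eye" (4x4, takes a point from camera to tool coordinates, whose origin is the TCP and whose axes are the flange's). Camera axes: x right, y up, looking along -z (the intrinsics and any distortion apply to the point x, -y, -z); pixel columns grow to the right and rows downward; lengths in m; the calibration is good to about 2 mm. A picture is of the moment at which its call begins: read the wrist's pose just before it. calibration takes no time and is no camera call.
- env.sign_off(): hands the job in; it is judged then, once.
The state is a dict: "time_s": time; "qpos": joint angles; "joint_velocities": joint speeds; "effort": joint torques, N m; "tool_pos": TCP position; "tool_rot": TCP orientation; "force": force on the tool from outside, world axes, zero at the start; "wrist_torque": the same for the moment, N m; "grip_width": finger opening in m; "grasp_force": force on a finger pad.
Only numpy, scipy, OpenCV 4.12 (cv2) and the standard library are available. Lean on these libraries where they do the work, as an engineer would, in place of code of your own. Each camera call takes 0.05 s, during which the arm holds its last target. There are 200 camera calls.

### The job

The brass-coloured plug lid has only been started in the mouth of the clamped sample tin. Take the white nylon drift out of its wooden block and tap the lid home with it, a little at a time on opposite sides of the rim in turn, so that it goes in square without cocking until its rim sits down on the tin all round; tap lightly, on the flat rim only and never on the thin sunken middle, keep your hand off the lid, and stop once it is home. Then stand the drift back in its block and leave the other things on the bench alone.

Things in the scene. Friction and masses are not known exactly. Their poses are not given: they have to be found in the camera images.
- tin: Sample tin of bare metal with a paper label, 90 mm in diameter, in a blue bench clamp (base 165 x 125 x 12 mm, jaws 57 mm high on its own -x and +x sides, black star knob at 38 mm height reaching 124 mm out to -x), packed up 0 to 15 mm above the bench on a dark plate; all fixed. Origin: centre of the underside of the blue base, under the tin's centre. z up.
- mouth (a point): Centre of the tin's round mouth (62 mm), level with its flat top ring, 102 mm above the tin's origin, on which the lid's rim must sit. The ring reaches out to 46 mm from the centre; nothing stands above it. A springy bead in the mouth grips the lid's plug all round: it must be driven, a tight friction fit, and stays where it is left.
- lid: Brass-coloured plug lid started in the mouth. Plug 62 mm wide, 18 mm deep; flat pressing rim 27 to 37 mm from the axis, its top 21 mm above the origin (about 12 mm above the ring at the start, 3 mm when home). Origin: centre of the plug's underside. A side pressed with about 3 to 8 N sinks, the far edge rises by about a fifth; a side that is home resists sharply.
- panel: The thin sunken middle of the lid, 52 mm in diameter, 6 mm below the top of the rim. Must not be pressed. Origin: its centre, 15 mm above the lid's origin.
- drift: White nylon drift (a tapping bar), round, 135 mm long, 90 g: flat foot 20 mm in diameter up to 34 mm, then widening to a straight grip 28 mm in diameter from 44 to 130 mm above the foot, two thin blue rings at 58 and 114 mm. Stands upright, foot down, in the block. Origin: centre of the foot; z up along the bar.
- block: Wooden block 74 x 74 x 40 mm fixed to the bench, with a round blind hole in its top, 30 mm in diameter and 30 mm deep (floor 10 mm above the bench), at its centre; the drift stands in it. Origin: centre of the underside, on the bench.
- spare_lid: Another plug lid, steel-coloured, lying on the bench. Not to be used or moved.
- amber_jar: Brown glass jar with a black cap, 60 mm in diameter, 100 mm high. Leave alone. Origin under its centre.
- beaker: Glass beaker, 76 mm in diameter, 95 mm high. Leave alone. Origin under its centre.
- wash_bottle: White wash bottle with a blue cap, 64 mm in diameter, 165 mm high. Leave alone. Origin under its centre.
- sample_jar: Small clear jar with a red cap, 48 mm in diameter, 60 mm high. Leave alone. Origin under its centre.
- spatula: Spatula 190 mm long lying on the bench. Leave alone. Origin under its middle.
- timer: Blue bench timer 60 x 75 x 22 mm lying on the bench. Leave alone. Origin under its centre.
There are look-alikes about, which are no part of the job. Leave any red look-alike of the lid alone. Of the things that look like the drift, the larger one is meant.

How it is judged (in metres and radians):
On the way, in this order (a step that is already met when the one before it is completed fails the run):
1. the drift is lifted out of its block (z of drift in the frame of block above 0.045 m), for 0.1 s.
2. the lid is home and square while the drift is still out of its block (z of lid in the frame of mouth below -0.0174 m and angle between lid's own z axis and vertical below 0.03 rad and horizontal distance between drift and block above 0.03 m), for 0.1 s.
At the end, for the whole second after the job is handed in: The lid is home: its origin no more than 0.6 mm above its seated place (18 mm below the mouth), tilted less than 0.02 rad and centred within 3 mm; the drift stands at rest in the hole of its block (foot within 10 mm of the block's axis and 6 mm of the hole's floor, tilted less than 0.2 rad) (z of lid in the frame of mouth below -0.0174 m and angle between lid's own z axis and vertical below 0.03 rad and horizontal distance between lid and mouth below 0.003 m and horizontal distance between drift and block below 0.01 m and z of drift in the frame of block below 0.016 m and angle between drift's own z axis and vertical below 0.2 rad and linear speed of each of drift, lid below 0.02 m/s); the robot touches nothing.
It fails at once if the lid was cocked: tilted more than 0.07 rad in the mouth (angle between lid's own z axis and vertical above 0.09 rad).
It fails at once if the lid was hit or pressed with more than 35 N through the drift and dented (contact force between drift and lid above 35 N).
It fails at once if the thin sunken middle of the lid was pressed (over 2 N) (contact force between panel and anything else above 2 N).
It fails at once if the hand touched the lid (over 1 N) (contact force between lid and the fingers above 1 N or contact force between lid and the arm above 1 N).
It fails at once if a thing that should be left alone was moved more than 15 mm (distance of any of spare_lid, amber_jar, beaker, wash_bottle, sample_jar, spatula, timer from where it was at the start of the episode above 0.015 m).
It also fails if it takes over 72 s, if anything falls off the work surface, if the arm or the gripper's body presses on something with over 40 N, if the wrist force passes 120 N, or if a joint passes its speed limit or range.

## Working session

There is one attempt and no reset: what is moved stays moved. The work goes in short steps, Python scripts to look and compute and a tool call to move; the robot and the scene stay as the last step left them, time stands still between calls to the robot, and variables do not carry over. Pictures are saved under pics/ and viewed, at most 10 in all, crops included, and the job is handed in when it is done.

Besides the shell and the picture viewer there is one more tool, called after "Request:" as name(argument=value, ...), one argument or row to a line, values as JSON. arm_command: Moves the arm, as the interface text tells. Its arguments: {"type":"object","properties":{"series":{"type":"array"},"grip":{"type":"number"},"grip_force":{"type":"number"}},"required":["series"]}

```bash
mkdir -p pics; cat > h.py <<'E'
import numpy as np, cv2
from cell import env, viewer
from scipy.spatial.transform import Rotation as R
def shot(n):
    o=env.get_obs(); p,d=viewer.read_camera(n); c=viewer.calibration(n)
    if 'T' in c: T=np.array(c['T'])
    else:
        W=np.eye(4); W[:3,:3]=R.from_euler('xyz',o['tool_rot'],degrees=True).as_matrix(); W[:3,3]=o['tool_pos']; T=W@np.array(c['hand_eye'])
    return p,d,np.array(c['K']),np.array(c['dist'],float),T
def ray(uv,K,D,T):
    q=cv2.undistortPoints(np.array(uv,float).reshape(-1,1,2),K,D)[:,0]
    v=np.c_[q[:,0],-q[:,1],-np.ones(len(q))]
    return T[:3,3],v@T[:3,:3].T
def onz(uv,z,K,D,T):
    o,v=ray(uv,K,D,T); return o+v*((z-o[2])/v[:,2])[:,None]
def cloud(d,K,D,T):
    vv,uu=np.mgrid[:480,:640]; o,v=ray(np.c_[uu.ravel(),vv.ravel()],K,D,T)
    return (o+v*d.reshape(-1,1)).reshape(480,640,3)
E
python3 - <<'E'
from h import *
print(env.get_obs())
for n in('scene','top'):
    p,d,K,D,T=shot(n); cv2.imwrite(f'pics/{n}.png',p); np.savez(f'{n}.npz',p=p,d=d,K=K,D=D,T=T)
    print(n,K[0,0],T.round(3).tolist(),(d>0).mean())
E
```

```text
{'time_s': 0.0, 'qpos': array([76.32392984, 18.43988393, -4.01574271, 83.17515318,  1.29514031,
       78.54025684, -3.25930676]), 'joint_velocities': array([ 0.0563492 ,  0.12467202,  0.04014143, -0.11010674,  0.03309543,
        0.01906051,  0.02801612]), 'effort': array([-7.81028521e-04, -4.91299438e+01, -4.04430740e-01, -3.12535250e+01,
       -6.39495696e-02,  4.35906218e-02,  1.52130874e-04]), 'tool_pos': array([ 0.16238874, -0.62883257,  0.22944998]), 'tool_rot': array([-1.79889958e+02,  5.80372883e-03,  1.44867527e+01]), 'force': array([0.08866152, 0.56023406, 0.11766272]), 'wrist_torque': array([ 0.03140609,  0.01910843, -0.01059295]), 'grasp_force': 0.0, 'grip_width': 0.08712150557291515}
scene 503.4228080576798 [[-0.714, -0.593, 0.372, 0.998], [0.7, -0.601, 0.386, 0.438], [-0.006, 0.536, 0.844, 1.054], [0.0, 0.0, 0.0, 1.0]] 0.9959635416666667
top 615.7963404941803 [[-0.004, 0.989, -0.147, 0.382], [-1.0, -0.005, -0.008, -0.005], [-0.009, 0.147, 0.989, 1.586], [0.0, 0.0, 0.0, 1.0]] 0.9960123697916666
```

View pics/scene.png

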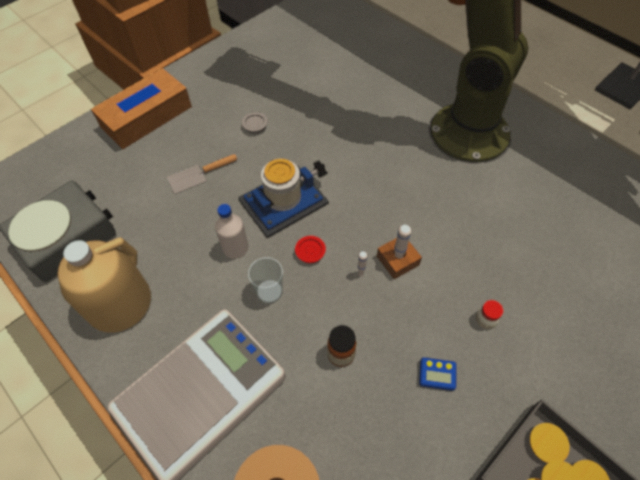

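View pics/top.png

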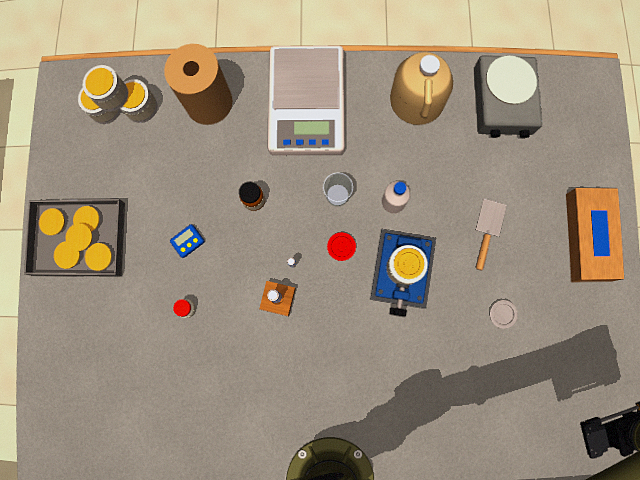

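The drift stands in the block at top (273,296), with a small look-alike at (292,261). The clamped tin with the brass lid is at top (408,263), knob towards the robot. The red lid is at (341,246) and the spare lid at (503,313).

```bash
cat > m.py <<'E'
from h import *
for n in('top','scene'):
    z=np.load(n+'.npz'); p,d,K,D,T=[z[k] for k in('p','d','K','D','T')]
    C=cloud(d,K,D,T); hsv=cv2.cvtColor(p,cv2.COLOR_BGR2HSV)
    def rep(name,m):
        k,l,s,c=cv2.connectedComponentsWithStats(m.astype(np.uint8))
        for i in range(1,k):
            if s[i,4]>25:
                P=C[l==i]; print(n,name,c[i].round(1),s[i,4],'med',np.median(P,0).round(4),'lo',P.min(0).round(3),'hi',P.max(0).round(3))
    X,Y,Z=C[...,0],C[...,1],C[...,2]
    reg=(X>.2)&(X<.75)&(abs(Y)<.45)
    rep('drifttop',reg&(Z>.12)&(Z<.16)&(Y>-.02)&(Y<.25)&(X<.55))
    rep('blocktop',reg&(abs(Z-.04)<.006)&(hsv[...,0]<20)&(hsv[...,1]>100))
    rep('brass',reg&(hsv[...,0]>15)&(hsv[...,0]<32)&(hsv[...,1]>130)&(Z>.09))
    rep('tintop',reg&(Z>.09)&(Z<.15)&(Y<-.08)&(Y>-.35)&(X<.62))
    rep('blue',reg&(hsv[...,0]>100)&(hsv[...,0]<130)&(hsv[...,1]>120)&(Z<.045)&(Y<-.08))
    rep('any',reg&(Z>.03))
E
python3 m.py
```

```text
top drifttop [272.9 295.1] 119 med [0.4653 0.1296 0.1437] lo [0.452 0.116 0.123] hi [0.478 0.144 0.155]
top blocktop [277.2 298.6] 650 med [0.4588 0.1266 0.0402] lo [0.421 0.086 0.034] hi [0.507 0.175 0.046]
top brass [408.6 263.1] 735 med [ 0.5416 -0.1924  0.1238] lo [ 0.382 -0.229  0.106] hi [ 0.578 -0.005  1.586]
top tintop [407.8 264. ] 1152 med [ 0.5394 -0.1908  0.1208] lo [ 0.494 -0.236  0.09 ] hi [ 0.587 -0.148  0.135]
top blue [393.6 263.9] 971 med [ 0.5602 -0.1515  0.0249] lo [ 0.463 -0.265  0.008] hi [ 0.632 -0.119  0.043]
top blue [417.2 289.7] 358 med [ 0.4831 -0.2259  0.0249] lo [ 0.45  -0.253  0.015] hi [ 0.536 -0.192  0.039]
top any [250.9 194.9] 545 med [0.7171 0.1917 0.0982] lo [ 0.382 -0.005  0.03 ] hi [0.75  0.225 1.586]
top any [337.8 194.5] 191 med [ 0.7143 -0.025   0.0834] lo [ 0.698 -0.062  0.031] hi [0.75  0.012 0.104]
top any [395.8 195.7] 629 med [ 0.7068 -0.1645  0.1133] lo [ 0.382 -0.201  0.031] hi [ 0.749 -0.005  1.586]
top any [405.4 269.8] 1846 med [ 0.5318 -0.1846  0.1155] lo [ 0.382 -0.252  0.03 ] hi [ 0.614 -0.005  1.586]
top any [291.5 262. ] 65 med
[... 859 characters left out ...]
[ 0.5517 -0.1721  0.0835] lo [ 0.417 -0.236  0.03 ] hi [ 0.616 -0.142  0.132]
scene any [229.7 230.5] 1101 med [ 0.7256 -0.152   0.1071] lo [ 0.687 -0.196  0.03 ] hi [ 0.75  -0.133  0.171]
scene any [399.7 250.8] 1100 med [0.475  0.1406 0.0414] lo [0.425 0.089 0.03 ] hi [0.509 0.178 0.149]
scene any [361.8 261.1] 152 med [0.5574 0.0993 0.0733] lo [0.544 0.085 0.032] hi [0.562 0.105 0.097]
scene any [268.6 272.6] 681 med [ 0.7217 -0.0382  0.0693] lo [ 0.698 -0.059  0.03 ] hi [0.75  0.017 0.099]
scene any [490.9 311.7] 463 med [0.4437 0.3722 0.0598] lo [0.415 0.348 0.03 ] hi [0.46  0.394 0.067]
scene any [342.1 343.1] 837 med [0.7295 0.2069 0.0996] lo [0.695 0.172 0.03 ] hi [0.75  0.229 0.108]
```

Request:
arm_command(
  series=[
    [[38,-21,-5],0],
    [[76,-42,-10],0],
    [[115,-63,-15],0],
    [[153,-84,-20],0],
    [[191,-105,-25],0],
  ],
  grip=-1,
)

```text
time_s: 0.6
tool_pos: [0.3222, -0.4783, 0.2554]
tool_rot: [-180.0, 0.0, 14.5]
force: [1.0, -0.4, 0.0]
grip_width: 0.087
grasp_force: 0.0
```

Request:
arm_command(
  series=[
    [[38,-21,-5],0],
    [[76,-42,-10],0],
    [[115,-63,-15],0],
    [[153,-84,-20],0],
    [[191,-105,-25],0],
  ],
)

```text
time_s: 1.1
tool_pos: [0.4807, -0.329, 0.2804]
tool_rot: [-180.0, 0.0, 14.5]
force: [-0.4, -0.4, 0.2]
grip_width: 0.0872
grasp_force: 0.0
```

Request:
arm_command(
  series=[
    [[11,-26,-10],0],
    [[22,-52,-20],0],
    [[33,-79,-30],0],
    [[44,-105,-40],0],
    [[54,-131,-50],0],
  ],
)

```text
time_s: 1.6
tool_pos: [0.4993, -0.1888, 0.3305]
tool_rot: [-180.0, 0.0, 14.5]
force: [0.2, -0.4, -0.5]
grip_width: 0.0871
grasp_force: 0.0
```

```bash
python3 - <<'E'
from h import *
p,d,K,D,T=shot('wrist'); cv2.imwrite('pics/w1.png',p); np.savez('w1.npz',p=p,d=d,K=K,D=D,T=T)
print(env.get_obs()['tool_pos'],T.round(3).tolist(),viewer.calibration('wrist')['hand_eye'],K[0,0])
E
```

```text
[ 0.50118969 -0.18272715  0.33278162] [[0.25, 0.927, 0.28, 0.576], [-0.968, 0.239, 0.072, -0.168], [-0.001, -0.289, 0.957, 0.485], [0.0, 0.0, 0.0, 1.0]] [[-6.09571451e-04  9.57406981e-01  2.88741237e-01  7.90884612e-02]
 [ 9.99999720e-01  4.58548432e-04  5.90680477e-04 -6.45607501e-04]
 [ 4.33119770e-04  2.88741516e-01 -9.57406993e-01 -1.55007904e-01]
 [ 0.00000000e+00  0.00000000e+00  0.00000000e+00  1.00000000e+00]] 404.2730130845385
```

View pics/w1.png

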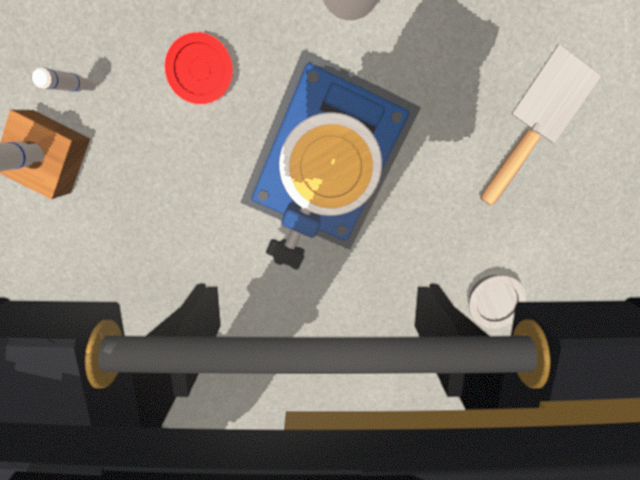

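The lid is at wrist (331,165) inside the white tin ring. The block and drift are at the left edge. Now measuring the lid again with the arm at rest.

```bash
cat > lid.py <<'E'
from h import *
def lid(n='wrist',lo=.09,cx=.541,cy=-.191):
    p,d,K,D,T=shot(n); C=cloud(d,K,D,T); hsv=cv2.cvtColor(p,cv2.COLOR_BGR2HSV)
    near=(np.hypot(C[...,0]-cx,C[...,1]-cy)<.055)&(C[...,2]>lo)
    tin=near&(abs(C[...,2]-.113)<.03)
    m=near&(hsv[...,0]>10)&(hsv[...,0]<35)&(hsv[...,1]>90)
    P=C[m]
    for nm,q in(('brass',m),('tin',tin)):
        k,l,s,_=cv2.connectedComponentsWithStats(q.astype(np.uint8)); i=1+s[1:,4].argmax()
        c=max(cv2.findContours((l==i).astype(np.uint8),0,1)[0],key=cv2.contourArea)
        e=cv2.fitEllipse(cv2.convexHull(c)); print(n,nm,np.round(e[0],1),np.round(e[1],1),'at z.1245',onz([e[0]],.1245,K,D,T).round(4),'z.1125',onz([e[0]],.1125,K,D,T).round(4))
        c0=onz([e[0]],.1245,K,D,T)[0]
        if nm=='brass':
            r=np.hypot(*(P[:,:2]-c0[:2]).T)
            for a,b in((0,.02),(.028,.036)):
                Q=P[(r>a)&(r<b)]; A=np.c_[Q[:,:2]-c0[:2],np.ones(len(Q))]; w=np.linalg.lstsq(A,Q[:,2],rcond=None)[0]; print('  r',a,b,len(Q),'plane slope,z',w.round(4))
    Q=C[near]; r=np.hypot(*(Q[:,:2]-c0[:2]).T); Q=Q[(r>.040)&(r<.045)]; print('  ring z',np.percentile(Q[:,2],[20,50,80]).round(4))
if __name__=='__main__':
    print(env.get_obs()['tool_pos']); lid('wrist'); lid('top')
E
python3 lid.py
```

```text
[ 0.50118969 -0.18272715  0.33278162]
wrist brass [510.4 414. ] [ 27.5 535.3] at z.1245 [[ 0.3333 -0.4476  0.1245]] z.1125 [[ 0.3253 -0.457   0.1125]]
  r 0 0.02 0 plane slope,z [0. 0. 0.]
  r 0.028 0.036 0 plane slope,z [0. 0. 0.]
wrist tin [336.4 168.3] [100.3 101.7] at z.1245 [[ 0.5414 -0.1887  0.1245]] z.1125 [[ 0.5402 -0.1896  0.1125]]
  ring z [0.3506 0.4182 0.4343]
top brass [457.7 232.1] [44.2 64.5] at z.1245 [[ 0.6159 -0.3142  0.1245]] z.1125 [[ 0.6178 -0.3167  0.1125]]
  r 0 0.02 0 plane slope,z [0. 0. 0.]
  r 0.028 0.036 0 plane slope,z [0. 0. 0.]
top tin [402.3 250.5] [ 9.1 22.5] at z.1245 [[ 0.5717 -0.1779  0.1245]] z.1125 [[ 0.5732 -0.1793  0.1125]]
  ring z [0.7169 0.7249 0.7296]
```

```bash
sed -i 's/(C\[...,2\]>lo)/(C[...,2]>lo)\&(C[...,2]<.15)/' lid.py; sed -i "s/; lid('top')/; print(env.get_obs()['tool_pos'],env.get_obs()['force'])/" lid.py; python3 lid.py
```

```text
[ 0.50012544 -0.18792214  0.331268  ]
wrist brass [331.2 167.2] [82.5 83.2] at z.1245 [[ 0.5399 -0.1898  0.1245]] z.1125 [[ 0.5387 -0.1905  0.1125]]
  r 0 0.02 1569 plane slope,z [-0.003  -0.0025  0.1213]
  r 0.028 0.036 2082 plane slope,z [-0.0018  0.0011  0.1273]
wrist tin [330.7 165.4] [101.2 102.3] at z.1245 [[ 0.5414 -0.1889  0.1245]] z.1125 [[ 0.5402 -0.1896  0.1125]]
  ring z [0.1146 0.1153 0.116 ]
[ 0.49938809 -0.18992708  0.33050467] [ 0.01319185 -0.5465722  -1.51207072]
```

Request:
arm_command(
  series=[
    [[0,-35,7],0],
    [[0,-70,14],0],
    [[0,-105,21],0],
    [[0,-135,28],0],
    [[0,-160,35],0],
  ],
)

```text
time_s: 2.3
tool_pos: [0.4586, -0.0352, 0.2946]
tool_rot: [-180.0, 0.1, 14.4]
force: [0.1, -0.7, 0.1]
grip_width: 0.087
grasp_force: 0.0
```

Request:
arm_command(
  series=[
    [[0,-40,10],0],
    [[0,-80,20],0],
    [[0,-120,30],0],
    [[0,-157,35],0],
    [[0,-157,35],0],
  ],
)

```text
time_s: 2.8
tool_pos: [0.4184, 0.1205, 0.2596]
tool_rot: [-179.9, 0.1, 14.8]
force: [0.7, 0.7, -0.1]
grip_width: 0.0871
grasp_force: 0.0
```

```bash
cat > dr.py <<'E'
from h import *
p,d,K,D,T=shot('wrist'); 
for _ in range(3): p,d,K,D,T=shot('wrist')
print(env.get_obs()['tool_pos'],env.get_obs()['tool_rot']); cv2.imwrite('pics/w2.png',p)
C=cloud(d,K,D,T); X,Y,Z=C[...,0],C[...,1],C[...,2]; hsv=cv2.cvtColor(p,cv2.COLOR_BGR2HSV)
nr=np.hypot(X-.466,Y-.131)<.06
for nm,q,z in(('drift',nr&(Z>.138)&(Z<.155),.145),('block',nr&(abs(Z-.04)<.008),.04)):
    k,l,s,_=cv2.connectedComponentsWithStats(q.astype(np.uint8)); i=1+s[1:,4].argmax(); c=max(cv2.findContours((l==i).astype(np.uint8),0,1)[0],key=cv2.contourArea)
    if nm=='drift': e=cv2.minEnclosingCircle(c); print(nm,e)
    else: e=cv2.minAreaRect(c); print(nm,e)
    print(onz([e[0]],z,K,D,T).round(4),'z',np.median(Z[l==i]).round(4))
E
python3 dr.py
```

```text
[0.42059047 0.11477956 0.26029457] [1.79992283e+02 3.05640548e-02 1.43067046e+01]
drift ((307.7967224121094, 167.8224334716797), 20.837764739990234)
[[0.465  0.1335 0.145 ]] z 0.1451
block ((310.5037536621094, 156.76194763183594), (82.65311431884766, 82.22724914550781), 27.47443199157715)
[[0.463  0.1328 0.04  ]] z 0.0409
```

View pics/w2.png

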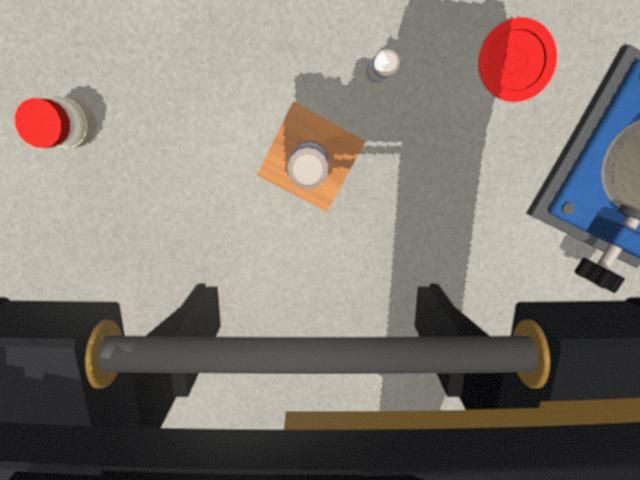

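Request:
arm_command(
  series=[
    [[16,-1,0],0],
    [[32,-2,0],0],
    [[47,-2,0],0],
    [[47,-2,30],0],
    [[47,-2,60],0],
  ],
)

```text
time_s: 3.5
tool_pos: [0.4668, 0.1287, 0.2001]
tool_rot: [-180.0, -0.1, 14.3]
force: [-0.0, -0.3, -0.9]
grip_width: 0.0867
grasp_force: 0.0
```

Request:
arm_command(
  series=[
    [[0,0,30],0],
    [[0,0,60],0],
    [[0,0,85],0],
    [[0,0,100],0],
    [[0,0,106],0],
  ],
)

```text
time_s: 4.0
tool_pos: [0.4646, 0.129, 0.093]
tool_rot: [-180.0, 0.2, 14.4]
force: [0.4, 0.8, -0.0]
grip_width: 0.0871
grasp_force: 0.0
```

```bash
python3 - <<'E'
from h import *
for _ in range(5):
    o=env.get_obs(); print(o['tool_pos'].round(4),o['tool_rot'].round(2),o['force'].round(2)); p,d=viewer.read_camera('wrist')
cv2.imwrite('pics/w3.png',p)
E
```

```text
[0.4646 0.129  0.093 ] [-1.7997e+02  1.6000e-01  1.4360e+01] [ 0.45  0.78 -0.04]
[0.4647 0.1293 0.0931] [-1.7996e+02  1.3000e-01  1.4380e+01] [-0.47  1.05  0.01]
[0.4653 0.1298 0.0942] [-1.7998e+02  5.0000e-02  1.4420e+01] [-0.26 -0.6   0.79]
[0.4658 0.1302 0.095 ] [-1.7999e+02 -3.0000e-02  1.4440e+01] [ 0.29  0.05 -0.02]
[0.4661 0.1304 0.0955] [ 1.7999e+02 -9.0000e-02  1.4450e+01] [ 0.29 -0.74 -0.08]
```

View pics/w3.png

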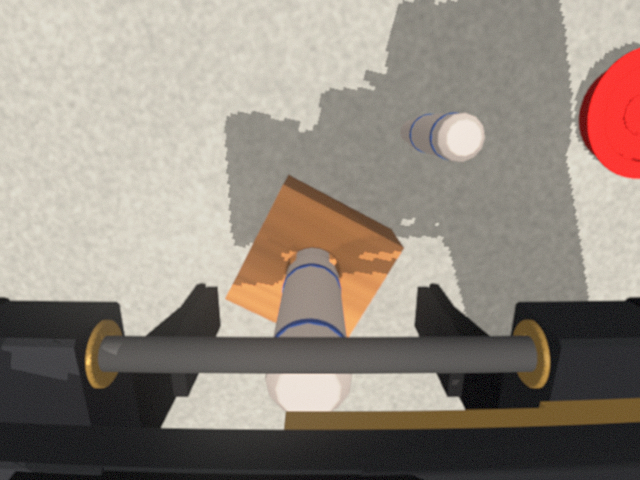

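The drift is centred between the fingers at (312,320), so I'm closing the gripper.

Request:
arm_command(
  series=[
    [[0,0,0],0],
    [[0,0,0],0],
    [[0,0,0],0],
    [[0,0,0],0],
    [[0,0,0],0],
  ],
  grip=1,
  grip_force=40,
)

```text
time_s: 4.75
tool_pos: [0.4651, 0.1304, 0.0946]
tool_rot: [180.0, -0.0, 14.5]
force: [0.2, 0.2, -0.1]
grip_width: 0.055
grasp_force: 0.0
```

Request:
arm_command(
  series=[
    [[0,0,0],0],
    [[0,0,0],0],
    [[0,0,0],0],
    [[0,0,0],0],
    [[0,0,0],0],
  ],
)

```text
time_s: 5.25
tool_pos: [0.4651, 0.1304, 0.0945]
tool_rot: [180.0, 0.0, 14.5]
force: [-0.1, 0.5, -0.2]
grip_width: 0.027
grasp_force: 39.9
```

Request:
arm_command(
  series=[
    [[0,0,-15],0],
    [[0,0,-40],0],
    [[0,0,-80],0],
    [[0,0,-120],0],
    [[0,0,-150],0],
  ],
)

```text
time_s: 5.75
tool_pos: [0.4656, 0.1311, 0.248]
tool_rot: [180.0, -0.2, 14.5]
force: [0.4, 0.1, -0.8]
grip_width: 0.0273
grasp_force: 39.9
```

Request:
arm_command(
  series=[
    [[0,0,0],0],
    [[0,0,0],0],
    [[0,0,0],0],
    [[0,0,0],0],
    [[0,0,0],0],
  ],
)

```text
time_s: 6.25
tool_pos: [0.4645, 0.1304, 0.2435]
tool_rot: [-180.0, 0.1, 14.5]
force: [-0.1, 0.6, -1.0]
grip_width: 0.027
grasp_force: 39.9
```

```bash
cat > hd.py <<'E'
from h import *
# the held drift: axis and foot, from the wrist depth, relative to the tool
o=env.get_obs(); p,d,K,D,T=shot('wrist'); C=cloud(d,K,D,T)
t=o['tool_pos']; Rt=R.from_euler('xyz',o['tool_rot'],degrees=True).as_matrix()
Q=(C-t)@Rt
m=(abs(Q[...,0])<.03)&(abs(Q[...,1])<.03)&(Q[...,2]>.012)&(Q[...,2]<.1)
print(t.round(4),o['tool_rot'].round(2),o['force'].round(2),m.sum())
P=Q[m]
for a in range(12,96,8):
    S=P[(P[:,2]>a/1e3)&(P[:,2]<(a+8)/1e3)]
    if len(S)>8: print(a,len(S),'y lo/hi',np.percentile(S[:,1],[3,97]).round(4),'x max',np.percentile(S[:,0],97).round(4))
print('z max',P[:,2].max())
cv2.imwrite('pics/hd.png',p)
p,d,K,D,T=shot('scene');cv2.imwrite('pics/sc2.png',p); np.savez('sc2.npz',p=p,d=d,K=K,D=D,T=T)
C=cloud(d,K,D,T); Q=(C-t)@Rt
m=(abs(Q[...,0])<.03)&(abs(Q[...,1])<.03)&(Q[...,2]>.012)&(Q[...,2]<.1); P=Q[m]
for a in range(12,96,12):
    S=P[(P[:,2]>a/1e3)&(P[:,2]<(a+12)/1e3)]
    if len(S)>5: print('scene',a,len(S),S.mean(0).round(4))
E
python3 hd.py
```

```text
[0.4645 0.1304 0.2435] [-1.7997e+02  1.2000e-01  1.4490e+01] [-0.07  0.64 -1.03] 1534
12 349 y lo/hi [-0.0132  0.012 ] x max 0.0139
20 336 y lo/hi [-0.0141  0.0125] x max 0.0142
28 256 y lo/hi [-0.0122  0.0111] x max 0.0139
36 116 y lo/hi [-0.0125  0.0122] x max 0.0138
52 117 y lo/hi [-0.008   0.0066] x max 0.0099
60 132 y lo/hi [-0.0093  0.0082] x max 0.0098
68 127 y lo/hi [-0.0098  0.0082] x max 0.0098
76 97 y lo/hi [-0.0095  0.0084] x max 0.0099
z max 0.08387018860040225
scene 12 46 [ 0.0123 -0.002   0.0186]
scene 24 46 [ 0.0118 -0.0037  0.0303]
scene 36 20 [ 0.0118 -0.0025  0.0401]
scene 48 29 [ 0.0089 -0.0035  0.0545]
scene 60 29 [ 0.0083 -0.0022  0.0664]
scene 72 26 [ 0.0089 -0.0031  0.0771]
```

View pics/hd.png

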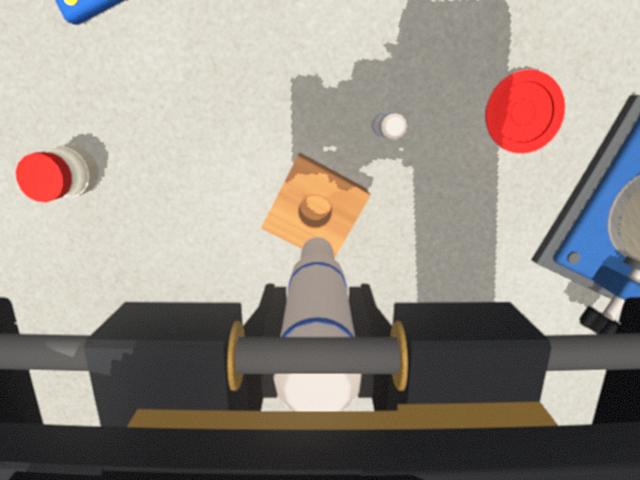

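Request:
arm_command(
  series=[
    [[3,25,0],0],
    [[5,60,0],0],
    [[8,98,0],0],
    [[10,135,0],0],
    [[13,170,0],0],
  ],
)

```text
time_s: 6.85
tool_pos: [0.5204, -0.0327, 0.2442]
tool_rot: [180.0, 0.0, 14.5]
force: [0.0, -0.2, -1.0]
grip_width: 0.0271
grasp_force: 39.9
```

Request:
arm_command(
  series=[
    [[3,38,0],0],
    [[6,76,0],0],
    [[9,115,0],0],
    [[12,145,4],0],
    [[12,159,8],0],
  ],
)

```text
time_s: 7.35
tool_pos: [0.5716, -0.1856, 0.2353]
tool_rot: [-180.0, 0.1, 14.2]
force: [0.0, 0.7, -2.0]
grip_width: 0.0273
grasp_force: 39.9
```

Request:
arm_command(
  series=[
    [[0,0,3],0],
    [[0,0,6],0],
    [[0,0,10],0],
    [[0,0,14],0],
    [[0,0,16],0],
  ],
)

```text
time_s: 7.85
tool_pos: [0.5714, -0.1806, 0.2203]
tool_rot: [180.0, 0.0, 14.6]
force: [-0.2, -0.1, -1.3]
grip_width: 0.0272
grasp_force: 39.9
```

Request:
arm_command(
  series=[
    [[0,0,0],0],
    [[0,0,0],0],
    [[0,0,0],0],
    [[0,0,0],0],
    [[0,0,0],0],
  ],
)

```text
time_s: 8.35
tool_pos: [0.5717, -0.1819, 0.2207]
tool_rot: [180.0, -0.0, 14.5]
force: [0.5, 0.9, -1.1]
grip_width: 0.0275
grasp_force: 39.9
```

```bash
python3 lid.py; python3 - <<'E'
from h import *
p,d,K,D,T=shot('wrist'); cv2.imwrite('pics/w4.png',p)
p=cv2.imread('pics/hd.png'); c=viewer.calibration('wrist'); W=np.eye(4); W[:3,:3]=R.from_euler('xyz',[180,.12,14.49],degrees=True).as_matrix(); W[:3,3]=[.4645,.1304,.2435]
print('hole',onz([[315.5,209.5]],.04,np.array(c['K']),np.array(c['dist'],float),W@np.array(c['hand_eye'])))
E
```

```text
[ 0.57168039 -0.18191023  0.22067527]
wrist brass [352.2 274.4] [29.1 71.1] at z.1245 [[ 0.5576 -0.2089  0.1245]] z.1125 [[ 0.5532 -0.2112  0.1125]]
  r 0 0.02 853 plane slope,z [ 0.3827 -0.2397  0.1245]
  r 0.028 0.036 2 plane slope,z [-1.658  -1.4221  0.2043]
wrist tin [317.7 283.5] [130.8 135.8] at z.1245 [[ 0.5455 -0.1882  0.1245]] z.1125 [[ 0.5406 -0.1895  0.1125]]
  ring z [0.1145 0.1153 0.1159]
[ 0.5716634  -0.1818916   0.22064531] [ 0.30063288  0.58847398 -0.93355214]
hole [[0.46363771 0.13257601 0.04      ]]
```

View pics/w4.png

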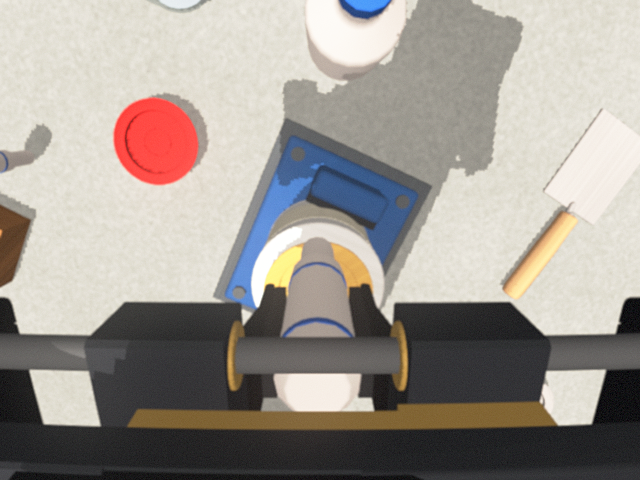

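The foot at (318,243) is over the far rim, about 9 mm above it.

Request:
arm_command(
  series=[
    [[0,0,3],0],
    [[0,0,6],0],
    [[0,0,7],0],
    [[0,0,8],0],
    [[0,0,8],0],
  ],
)

```text
time_s: 8.95
tool_pos: [0.5715, -0.1818, 0.2123]
tool_rot: [-180.0, 0.0, 14.5]
force: [-0.3, 0.8, -1.5]
grip_width: 0.0272
grasp_force: 39.9
```

Request:
arm_command(
  series=[
    [[0,0,0.5],0],
    [[0,0,1],0],
    [[0,0,1.5],0],
    [[0,0,2],0],
    [[0,0,2],0],
  ],
)

```text
time_s: 9.45
tool_pos: [0.5717, -0.1818, 0.2108]
tool_rot: [180.0, -0.0, 14.5]
force: [-0.2, 0.7, -0.0]
grip_width: 0.0274
grasp_force: 39.9
```

Request:
arm_command(
  series=[
    [[0,0,0.3],0],
    [[0,0,0.6],0],
    [[0,0,0.9],0],
    [[0,0,1.2],0],
    [[0,0,1.2],0],
  ],
)

```text
time_s: 9.95
tool_pos: [0.5719, -0.1818, 0.2095]
tool_rot: [180.0, -0.0, 14.5]
force: [-0.4, 0.5, 2.2]
grip_width: 0.0272
grasp_force: 39.9
```

Request:
arm_command(
  series=[
    [[0,0,0.3],0],
    [[0,0,0.6],0],
    [[0,0,0.8],0],
    [[0,0,1],0],
    [[0,0,1],0],
  ],
)

```text
time_s: 10.45
tool_pos: [0.5719, -0.1817, 0.2084]
tool_rot: [180.0, -0.0, 14.5]
force: [1.5, 0.7, 2.9]
grip_width: 0.027
grasp_force: 39.9
```

Request:
arm_command(
  series=[
    [[0,0,-6],0],
    [[0,0,-11],0],
    [[-22,0,-11],0],
    [[-44,0,-11],0],
    [[-66,0,-11],0],
  ],
)

```text
time_s: 10.95
tool_pos: [0.5065, -0.1984, 0.2191]
tool_rot: [-180.0, 0.1, 14.5]
force: [-0.4, -0.6, -0.6]
grip_width: 0.0273
grasp_force: 39.9
```

Request:
arm_command(
  series=[
    [[0,0,0],0],
    [[0,0,2],0],
    [[0,0,4],0],
    [[0,0,5],0],
    [[0,0,6],0],
  ],
)

```text
time_s: 11.45
tool_pos: [0.5081, -0.1978, 0.213]
tool_rot: [-180.0, 0.0, 14.5]
force: [-0.1, -0.5, -1.2]
grip_width: 0.0271
grasp_force: 39.9
```

```bash
python3 lid.py|grep -v tin
```

```text
[ 0.50810832 -0.19781735  0.21298421]
wrist brass [318.7 196.1] [119.4 120.5] at z.1245 [[ 0.5409 -0.1895  0.1245]] z.1125 [[ 0.5387 -0.1901  0.1125]]
  r 0 0.02 3244 plane slope,z [-0.0468 -0.011   0.12  ]
  r 0.028 0.036 4023 plane slope,z [-0.0404 -0.0103  0.126 ]
  ring z [0.1147 0.1153 0.1159]
[ 0.50796798 -0.19786614  0.21285798] [-0.23400034  0.11647055 -0.19802263]
```

Request:
arm_command(
  series=[
    [[0,0,1],0],
    [[0,0,2],0],
    [[0,0,2.5],0],
    [[0,0,3],0],
    [[0,0,3.5],0],
  ],
)

```text
time_s: 12.0
tool_pos: [0.5077, -0.1984, 0.2101]
tool_rot: [180.0, -0.0, 14.5]
force: [-0.8, -0.1, 1.0]
grip_width: 0.0272
grasp_force: 39.9
```

Request:
arm_command(
  series=[
    [[0,0,0.5],0],
    [[0,0,1],0],
    [[0,0,1.5],0],
    [[0,0,2],0],
    [[0,0,2.5],0],
  ],
)

```text
time_s: 12.5
tool_pos: [0.5075, -0.1985, 0.2073]
tool_rot: [180.0, 0.0, 14.5]
force: [-1.8, 0.0, 1.9]
grip_width: 0.0271
grasp_force: 39.9
```

```bash
python3 lid.py|grep -v tin
```

```text
[ 0.50751005 -0.1985097   0.20730046]
wrist brass [317.9 196.4] [120.  122.3] at z.1245 [[ 0.541  -0.1895  0.1245]] z.1125 [[ 0.5388 -0.1901  0.1125]]
  r 0 0.02 3305 plane slope,z [0.0178 0.0076 0.1183]
  r 0.028 0.036 4078 plane slope,z [0.0316 0.0102 0.1242]
  ring z [0.1147 0.1153 0.1159]
[ 0.50753105 -0.19849367  0.20719274] [-1.73136431 -0.34130909  0.62507273]
```

Request:
arm_command(
  series=[
    [[0,0,-6],0],
    [[0,0,-10],0],
    [[22,0,-10],0],
    [[44,0,-10],0],
    [[66,0,-10],0],
  ],
)

```text
time_s: 13.05
tool_pos: [0.5726, -0.1818, 0.2178]
tool_rot: [180.0, -0.1, 14.5]
force: [-0.4, -0.2, -0.7]
grip_width: 0.0274
grasp_force: 39.9
```

Request:
arm_command(
  series=[
    [[0,0,0],0],
    [[0,0,3],0],
    [[0,0,6],0],
    [[0,0,7],0],
    [[0,0,8],0],
  ],
)

```text
time_s: 13.55
tool_pos: [0.571, -0.1823, 0.2092]
tool_rot: [180.0, 0.0, 14.4]
force: [0.3, 0.8, -1.0]
grip_width: 0.0274
grasp_force: 39.9
```

Request:
arm_command(
  series=[
    [[0,0,1],0],
    [[0,0,1.5],0],
    [[0,0,2],0],
    [[0,0,2.6],0],
    [[0,0,3.2],0],
  ],
)

```text
time_s: 14.05
tool_pos: [0.5718, -0.182, 0.2064]
tool_rot: [180.0, -0.0, 14.5]
force: [-0.6, 0.3, 1.9]
grip_width: 0.027
grasp_force: 39.9
```

Request:
arm_command(
  series=[
    [[0,0,0],0],
    [[0,0,-6],0],
    [[0,0,-11],0],
    [[-25,0,-11],0],
    [[-50,0,-11],0],
  ],
)

```text
time_s: 14.55
tool_pos: [0.5233, -0.1936, 0.2174]
tool_rot: [-180.0, -0.0, 14.6]
force: [-0.6, -0.0, -1.0]
grip_width: 0.0274
grasp_force: 39.9
```

Request:
arm_command(
  series=[
    [[-16,0,0],0],
    [[-16,0,2],0],
    [[-16,0,5],0],
    [[-16,0,7],0],
    [[-16,0,7],0],
  ],
)

```text
time_s: 15.05
tool_pos: [0.5082, -0.1976, 0.2096]
tool_rot: [-179.9, 0.0, 14.6]
force: [-0.2, 0.1, -0.9]
grip_width: 0.0273
grasp_force: 39.9
```

```bash
python3 lid.py|grep -v tin
```

```text
[ 0.50824648 -0.19756814  0.2096157 ]
wrist brass [319.1 196.5] [119.1 120.7] at z.1245 [[ 0.5414 -0.1893  0.1245]] z.1125 [[ 0.5392 -0.1899  0.1125]]
  r 0 0.02 3244 plane slope,z [-0.0262 -0.0076  0.1172]
  r 0.028 0.036 4001 plane slope,z [-0.0128 -0.0027  0.123 ]
  ring z [0.1147 0.1154 0.1159]
[ 0.50824081 -0.19769593  0.20977441] [ 0.93400203  0.61594686 -0.87557272]
```

Request:
arm_command(
  series=[
    [[0,0,1],0],
    [[0,0,1.7],0],
    [[0,0,2.4],0],
    [[0,0,3],0],
    [[0,0,3.5],0],
  ],
)

```text
time_s: 15.6
tool_pos: [0.5078, -0.1983, 0.207]
tool_rot: [180.0, -0.0, 14.5]
force: [-0.7, -0.0, 1.2]
grip_width: 0.0271
grasp_force: 39.9
```

Request:
arm_command(
  series=[
    [[0,0,0.5],0],
    [[0,0,1],0],
    [[0,0,1.5],0],
    [[0,0,2],0],
    [[0,0,2],0],
  ],
)

```text
time_s: 16.1
tool_pos: [0.5075, -0.1985, 0.2046]
tool_rot: [180.0, 0.0, 14.5]
force: [-0.8, 0.4, 1.0]
grip_width: 0.0271
grasp_force: 39.9
```

```bash
python3 lid.py|grep -v tin
```

```text
[ 0.50754816 -0.19851965  0.20457083]
wrist brass [317.9 196.5] [119.8 122.5] at z.1245 [[ 0.5415 -0.1895  0.1245]] z.1125 [[ 0.5393 -0.19    0.1125]]
  r 0 0.02 3310 plane slope,z [0.023  0.0091 0.1158]
  r 0.028 0.036 4017 plane slope,z [0.0428 0.0148 0.1216]
  ring z [0.1148 0.1153 0.1159]
[ 0.50755398 -0.19848555  0.20457147] [-0.54057578 -0.77305818  1.77500792]
```

Request:
arm_command(
  series=[
    [[0,0,-6],0],
    [[0,0,-10],0],
    [[22,0,-10],0],
    [[44,0,-10],0],
    [[66,0,-10],0],
  ],
)

```text
time_s: 16.65
tool_pos: [0.5726, -0.1818, 0.2151]
tool_rot: [180.0, -0.0, 14.5]
force: [0.4, 0.7, -0.6]
grip_width: 0.027
grasp_force: 39.9
```

Request:
arm_command(
  series=[
    [[0,0,0],0],
    [[0,0,3],0],
    [[0,0,6],0],
    [[0,0,7],0],
    [[0,0,8],0],
  ],
)

```text
time_s: 17.15
tool_pos: [0.571, -0.1823, 0.2066]
tool_rot: [180.0, 0.0, 14.4]
force: [-0.9, -0.3, 0.8]
grip_width: 0.0272
grasp_force: 39.9
```

Request:
arm_command(
  series=[
    [[0,0,1],0],
    [[0,0,1.5],0],
    [[0,0,2],0],
    [[0,0,2.6],0],
    [[0,0,3.2],0],
  ],
)

```text
time_s: 17.65
tool_pos: [0.5717, -0.182, 0.2036]
tool_rot: [180.0, -0.0, 14.5]
force: [-0.9, -0.6, 1.6]
grip_width: 0.027
grasp_force: 39.9
```

Request:
arm_command(
  series=[
    [[0,0,0],0],
    [[0,0,-6],0],
    [[0,0,-11],0],
    [[-25,0,-11],0],
    [[-50,0,-11],0],
  ],
)

```text
time_s: 18.15
tool_pos: [0.5234, -0.1936, 0.2147]
tool_rot: [-180.0, -0.1, 14.6]
force: [0.2, -1.0, -0.9]
grip_width: 0.0268
grasp_force: 39.9
```

Request:
arm_command(
  series=[
    [[-16,0,0],0],
    [[-16,0,2],0],
    [[-16,0,5],0],
    [[-16,0,7],0],
    [[-16,0,7],0],
  ],
)

```text
time_s: 18.65
tool_pos: [0.5083, -0.1975, 0.2069]
tool_rot: [-179.9, 0.0, 14.6]
force: [0.2, 0.7, -0.5]
grip_width: 0.0272
grasp_force: 39.9
```

```bash
python3 lid.py|grep -v tin
```

```text
[ 0.50826681 -0.19754236  0.20691874]
wrist brass [319.2 196.5] [119.2 120.7] at z.1245 [[ 0.5419 -0.1892  0.1245]] z.1125 [[ 0.5397 -0.1898  0.1125]]
  r 0 0.02 3253 plane slope,z [-0.0341 -0.008   0.1145]
  r 0.028 0.036 3958 plane slope,z [-0.0123 -0.0011  0.1203]
  ring z [0.1147 0.1153 0.1159]
[ 0.50827216 -0.19767815  0.20707815] [ 0.12945572 -0.40412647 -1.14902427]
```

Request:
arm_command(
  series=[
    [[0,0,1],0],
    [[0,0,1.7],0],
    [[0,0,2.4],0],
    [[0,0,3],0],
    [[0,0,3.5],0],
  ],
)

```text
time_s: 19.2
tool_pos: [0.5078, -0.1983, 0.2042]
tool_rot: [180.0, -0.0, 14.5]
force: [-0.5, 0.0, 1.1]
grip_width: 0.0271
grasp_force: 39.9
```

Request:
arm_command(
  series=[
    [[0,0,0.4],0],
    [[0,0,0.8],0],
    [[0,0,1.2],0],
    [[0,0,1.2],0],
    [[0,0,1.2],0],
  ],
)

```text
time_s: 19.7
tool_pos: [0.5077, -0.1984, 0.2027]
tool_rot: [180.0, 0.0, 14.5]
force: [-0.8, 0.1, 1.5]
grip_width: 0.0275
grasp_force: 39.9
```

```bash
python3 lid.py|grep -v tin
```

```text
[ 0.5076576  -0.19841032  0.20271836]
wrist brass [318.  196.4] [120.  122.3] at z.1245 [[ 0.542  -0.1893  0.1245]] z.1125 [[ 0.5398 -0.1898  0.1125]]
  r 0 0.02 3312 plane slope,z [0.0078 0.0024 0.1135]
  r 0.028 0.036 3988 plane slope,z [0.0328 0.01   0.1192]
  ring z [0.1147 0.1153 0.1159]
[ 0.50765893 -0.19843831  0.20274431] [-1.54933677 -1.30328423  0.9789086 ]
```

Request:
arm_command(
  series=[
    [[0,0,-6],0],
    [[0,0,-10],0],
    [[22,0,-10],0],
    [[44,0,-10],0],
    [[66,0,-10],0],
  ],
)

```text
time_s: 20.25
tool_pos: [0.5725, -0.1819, 0.2131]
tool_rot: [180.0, -0.0, 14.4]
force: [0.1, -0.4, -0.3]
grip_width: 0.0273
grasp_force: 39.9
```

Request:
arm_command(
  series=[
    [[0,0,0],0],
    [[0,0,3],0],
    [[0,0,6],0],
    [[0,0,7],0],
    [[0,0,8],0],
  ],
)

```text
time_s: 20.75
tool_pos: [0.571, -0.1824, 0.2046]
tool_rot: [180.0, 0.0, 14.4]
force: [0.0, 0.4, -1.2]
grip_width: 0.0271
grasp_force: 39.9
```

Request:
arm_command(
  series=[
    [[0,0,0.5],0],
    [[0,0,1],0],
    [[0,0,1.5],0],
    [[0,0,1.8],0],
    [[0,0,1.8],0],
  ],
)

```text
time_s: 21.25
tool_pos: [0.5717, -0.1819, 0.2032]
tool_rot: [180.0, -0.0, 14.5]
force: [-0.5, -0.1, 2.0]
grip_width: 0.0271
grasp_force: 39.9
```

Request:
arm_command(
  series=[
    [[0,0,0.2],0],
    [[0,0,0.4],0],
    [[0,0,0.6],0],
    [[0,0,0.6],0],
    [[0,0,0.6],0],
  ],
)

```text
time_s: 21.75
tool_pos: [0.5717, -0.1819, 0.2024]
tool_rot: [180.0, -0.0, 14.5]
force: [-0.2, -0.1, 2.2]
grip_width: 0.0272
grasp_force: 39.9
```

Request:
arm_command(
  series=[
    [[0,0,0.2],0],
    [[0,0,0.4],0],
    [[0,0,0.6],0],
    [[0,0,0.6],0],
    [[0,0,0.6],0],
  ],
)

```text
time_s: 22.25
tool_pos: [0.5718, -0.1818, 0.202]
tool_rot: [180.0, -0.0, 14.5]
force: [-0.5, -0.4, 4.3]
grip_width: 0.0269
grasp_force: 39.9
```

Request:
arm_command(
  series=[
    [[0,0,0.2],0],
    [[0,0,0.4],0],
    [[0,0,0.6],0],
    [[0,0,0.6],0],
    [[0,0,0.6],0],
  ],
)

```text
time_s: 22.75
tool_pos: [0.5718, -0.1818, 0.202]
tool_rot: [180.0, -0.0, 14.5]
force: [-1.5, 0.1, 7.3]
grip_width: 0.027
grasp_force: 39.9
```

Request:
arm_command(
  series=[
    [[0,0,-6],0],
    [[0,0,-12],0],
    [[-22,0,-12],0],
    [[-44,0,-12],0],
    [[-66,0,-12],0],
  ],
)

```text
time_s: 23.25
tool_pos: [0.5069, -0.1982, 0.2128]
tool_rot: [-180.0, 0.0, 14.5]
force: [-0.4, -0.2, -1.2]
grip_width: 0.0272
grasp_force: 39.9
```

Request:
arm_command(
  series=[
    [[0,0,0],0],
    [[0,0,3],0],
    [[0,0,6],0],
    [[0,0,7],0],
    [[0,0,8],0],
  ],
)

```text
time_s: 23.75
tool_pos: [0.5081, -0.1978, 0.2047]
tool_rot: [-180.0, 0.0, 14.5]
force: [0.9, 0.4, -0.7]
grip_width: 0.0271
grasp_force: 39.9
```

```bash
python3 lid.py|grep -v tin
```

```text
[ 0.50812198 -0.19776133  0.20468301]
wrist brass [318.9 196.5] [119.1 121. ] at z.1245 [[ 0.5421 -0.1891  0.1245]] z.1125 [[ 0.54   -0.1897  0.1125]]
  r 0 0.02 3259 plane slope,z [-0.022  -0.0058  0.1128]
  r 0.028 0.036 3926 plane slope,z [0.005  0.0029 0.1184]
  ring z [0.1147 0.1153 0.1159]
[ 0.50799366 -0.19784693  0.20462802] [ 0.96390231  0.35243486 -0.80973519]
```

Request:
arm_command(
  series=[
    [[0,0,0.5],0],
    [[0,0,1],0],
    [[0,0,1.5],0],
    [[0,0,2],0],
    [[0,0,2.5],0],
  ],
)

```text
time_s: 24.3
tool_pos: [0.5078, -0.1984, 0.2029]
tool_rot: [180.0, -0.0, 14.5]
force: [-1.3, 0.5, 0.9]
grip_width: 0.0273
grasp_force: 39.9
```

Request:
arm_command(
  series=[
    [[0,0,0.3],0],
    [[0,0,0.6],0],
    [[0,0,0.9],0],
    [[0,0,1.2],0],
    [[0,0,1.2],0],
  ],
)

```text
time_s: 24.8
tool_pos: [0.5078, -0.1984, 0.202]
tool_rot: [180.0, -0.0, 14.5]
force: [-1.0, 0.2, 5.2]
grip_width: 0.0271
grasp_force: 39.9
```

Request:
arm_command(
  series=[
    [[0,0,0.3],0],
    [[0,0,0.6],0],
    [[0,0,0.6],0],
    [[0,0,0.6],0],
    [[0,0,0.6],0],
  ],
)

```text
time_s: 25.3
tool_pos: [0.5079, -0.1984, 0.202]
tool_rot: [180.0, -0.0, 14.5]
force: [-2.6, 1.2, 7.4]
grip_width: 0.0271
grasp_force: 39.9
```

Request:
arm_command(
  series=[
    [[0,0,-6],0],
    [[0,0,-12],0],
    [[22,0,-12],0],
    [[44,0,-12],0],
    [[66,0,-12],0],
  ],
)

```text
time_s: 25.8
tool_pos: [0.5724, -0.1819, 0.2128]
tool_rot: [180.0, -0.0, 14.4]
force: [0.3, 0.4, -1.4]
grip_width: 0.0272
grasp_force: 39.9
```

Request:
arm_command(
  series=[
    [[0,0,0],0],
    [[0,0,3],0],
    [[0,0,6],0],
    [[0,0,8],0],
    [[0,0,9.5],0],
  ],
)

```text
time_s: 26.3
tool_pos: [0.571, -0.1824, 0.2031]
tool_rot: [180.0, 0.0, 14.4]
force: [0.4, -0.0, -1.4]
grip_width: 0.027
grasp_force: 39.9
```

Request:
arm_command(
  series=[
    [[0,0,0.5],0],
    [[0,0,1],0],
    [[0,0,1.5],0],
    [[0,0,2],0],
    [[0,0,2.3],0],
  ],
)

```text
time_s: 26.8
tool_pos: [0.5718, -0.1819, 0.202]
tool_rot: [180.0, -0.0, 14.5]
force: [-2.1, 1.1, 6.0]
grip_width: 0.0273
grasp_force: 39.9
```

Request:
arm_command(
  series=[
    [[0,0,0.2],0],
    [[0,0,0.3],0],
    [[0,0,0.3],0],
    [[0,0,0.3],0],
    [[0,0,0.3],0],
  ],
)

```text
time_s: 27.3
tool_pos: [0.5718, -0.1819, 0.2019]
tool_rot: [179.9, -0.0, 14.5]
force: [-2.6, 0.8, 6.2]
grip_width: 0.027
grasp_force: 39.9
```

Request:
arm_command(
  series=[
    [[0,0,-6],0],
    [[0,0,-12],0],
    [[-11,11,-12],0],
    [[-22,22,-12],0],
    [[-33,33,-12],0],
  ],
)

```text
time_s: 27.8
tool_pos: [0.5466, -0.2242, 0.2123]
tool_rot: [180.0, 0.1, 14.4]
force: [0.5, -0.3, -1.4]
grip_width: 0.0272
grasp_force: 39.9
```

Request:
arm_command(
  series=[
    [[0,0,0],0],
    [[0,0,3],0],
    [[0,0,6],0],
    [[0,0,8],0],
    [[0,0,9.5],0],
  ],
)

```text
time_s: 28.3
tool_pos: [0.5481, -0.2212, 0.2028]
tool_rot: [-180.0, 0.0, 14.6]
force: [-0.4, -0.5, -1.4]
grip_width: 0.0273
grasp_force: 39.9
```

Request:
arm_command(
  series=[
    [[0,0,0.5],0],
    [[0,0,1],0],
    [[0,0,1.5],0],
    [[0,0,2],0],
    [[0,0,2.4],0],
  ],
)

```text
time_s: 28.8
tool_pos: [0.5482, -0.2218, 0.202]
tool_rot: [180.0, -0.0, 14.5]
force: [-2.4, 1.7, 6.8]
grip_width: 0.0273
grasp_force: 39.9
```

Request:
arm_command(
  series=[
    [[0,0,-6],0],
    [[0,0,-12],0],
    [[0,-22,-12],0],
    [[0,-44,-12],0],
    [[0,-66,-12],0],
  ],
)

```text
time_s: 29.3
tool_pos: [0.531, -0.1563, 0.2128]
tool_rot: [-180.0, 0.0, 14.5]
force: [0.6, 0.0, -0.7]
grip_width: 0.0273
grasp_force: 39.9
```

Request:
arm_command(
  series=[
    [[0,0,0],0],
    [[0,0,3],0],
    [[0,0,6],0],
    [[0,0,8],0],
    [[0,0,9.5],0],
  ],
)

```text
time_s: 29.8
tool_pos: [0.5312, -0.1588, 0.2028]
tool_rot: [-180.0, 0.0, 14.4]
force: [0.2, -0.1, -1.1]
grip_width: 0.0272
grasp_force: 39.9
```

Request:
arm_command(
  series=[
    [[0,0,0.5],0],
    [[0,0,1],0],
    [[0,0,1.5],0],
    [[0,0,2],0],
    [[0,0,2.4],0],
  ],
)

```text
time_s: 30.3
tool_pos: [0.5316, -0.1582, 0.2019]
tool_rot: [180.0, -0.0, 14.5]
force: [-2.2, 0.7, 6.4]
grip_width: 0.0271
grasp_force: 40.0
```

Request:
arm_command(
  series=[
    [[0,0,-10],0],
    [[0,0,-28],0],
    [[0,0,-45],0],
    [[1,-25,-45],0],
    [[2,-60,-45],0],
  ],
)

```text
time_s: 30.8
tool_pos: [0.5188, -0.101, 0.2466]
tool_rot: [180.0, -0.1, 14.2]
force: [-0.6, 0.7, -1.5]
grip_width: 0.0272
grasp_force: 39.9
```

Request:
arm_command(
  series=[
    [[1,-40,0],0],
    [[2,-80,0],0],
    [[3,-120,0],0],
    [[4,-160,0],0],
    [[5,-200,0],0],
  ],
)

```text
time_s: 31.3
tool_pos: [0.4727, 0.097, 0.2464]
tool_rot: [180.0, -0.1, 14.5]
force: [0.4, 0.4, -0.7]
grip_width: 0.027
grasp_force: 39.9
```

Request:
arm_command(
  series=[
    [[0,-20,0],0],
    [[0,-37,0],0],
    [[0,-37,0],0],
    [[0,-37,0],0],
    [[0,-37,0],0],
  ],
)

```text
time_s: 31.8
tool_pos: [0.4643, 0.1297, 0.2459]
tool_rot: [180.0, 0.0, 14.4]
force: [-0.2, -0.2, -1.2]
grip_width: 0.0269
grasp_force: 39.9
```

Request:
arm_command(
  series=[
    [[0,0,0],0],
    [[0,0,0],0],
    [[0,0,0],0],
    [[0,0,0],0],
    [[0,0,0],0],
  ],
)

```text
time_s: 32.3
tool_pos: [0.4639, 0.1311, 0.2459]
tool_rot: [180.0, 0.0, 14.5]
force: [-0.3, 0.0, -1.0]
grip_width: 0.0271
grasp_force: 39.9
```

```bash
sed -i '/scene/,$d' hd.py; python3 hd.py; python3 - <<'E'
from h import *
p,d,K,D,T=shot('top'); C=cloud(d,K,D,T)
c=np.array([.5405,-.1905]); r=np.hypot(C[...,0]-c[0],C[...,1]-c[1]); Z=C[...,2]
for a,b in((.028,.036),(.040,.044)):
    Q=C[(r>a)&(r<b)&(Z>.1)&(Z<.14)]; A=np.c_[Q[:,:2]-c,np.ones(len(Q))]; print('top',len(Q),np.linalg.lstsq(A,Q[:,2],rcond=None)[0].round(4))
p,d,K,D,T=shot('wrist'); C=cloud(d,K,D,T); hsv=cv2.cvtColor(p,cv2.COLOR_BGR2HSV)
q=(np.hypot(C[...,0]-.4645,C[...,1]-.1315)<.06)&(abs(C[...,2]-.04)<.006)
c=max(cv2.findContours(q.astype(np.uint8),0,1)[0],key=cv2.contourArea); c=cv2.convexHull(c)
e=cv2.minAreaRect(c); print(e,onz([e[0]],.04,K,D,T)); 
q=(np.hypot(C[...,0]-.4645,C[...,1]-.1315)<.03)&(C[...,2]<.03)
print('hole px',q.sum(),np.argwhere(q).mean(0))
cv2.imwrite('pics/w5.png',cv2.resize(p[130:300,200:440],None,fx=3,fy=3))
E
```

```text
[0.4639 0.1311 0.2459] [180.     0.    14.48] [-0.33  0.03 -0.97] 1542
12 358 y lo/hi [-0.0134  0.012 ] x max 0.0139
20 336 y lo/hi [-0.014   0.0125] x max 0.0142
28 261 y lo/hi [-0.0122  0.0113] x max 0.0139
36 110 y lo/hi [-0.0125  0.0118] x max 0.0137
52 119 y lo/hi [-0.008   0.0069] x max 0.0099
60 128 y lo/hi [-0.0094  0.0082] x max 0.0099
68 130 y lo/hi [-0.0096  0.0082] x max 0.0098
76 98 y lo/hi [-0.01    0.0084] x max 0.0098
z max 0.08351720908260389
top 283 [ 0.0045 -0.0097  0.1178]
top 173 [ 0.0163 -0.0064  0.1149]
((316.3513488769531, 209.89190673828125), (82.86812591552734, 81.20451354980469), 27.89727020263672) [[0.4627947  0.13250634 0.04      ]]
hole px 722 [209.23822715 315.95844875]
```

View pics/w5.png

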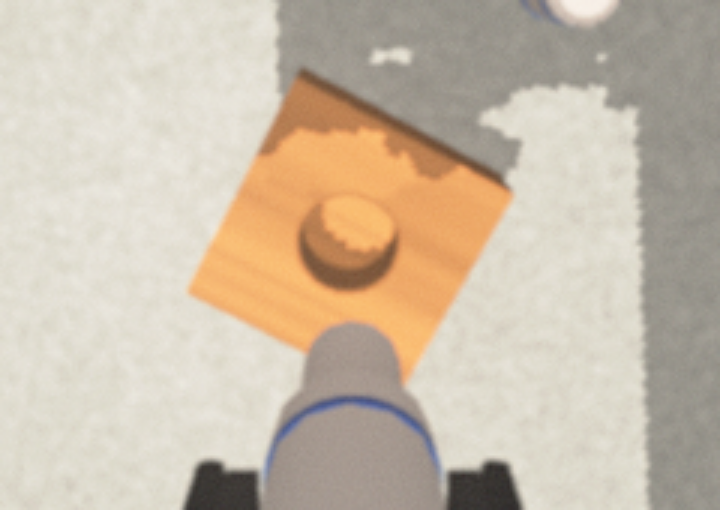

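The drift hangs straight. The hole at crop (349,242) is within 2 mm of being under its axis. The lid rim now measures 2.9 mm above the ring, so it is home. Lowering the drift.

Request:
arm_command(
  series=[
    [[0,-1,25],0],
    [[0,-1,60],0],
    [[0,-1,85],0],
    [[0,-1,100],0],
    [[0,-1,106],0],
  ],
)

```text
time_s: 32.95
tool_pos: [0.4625, 0.1319, 0.1383]
tool_rot: [-180.0, 0.2, 14.5]
force: [1.0, 0.2, -0.9]
grip_width: 0.0273
grasp_force: 39.9
```

Request:
arm_command(
  series=[
    [[0,0,4],0],
    [[0,0,8],0],
    [[0,0,12],0],
    [[0,0,16],0],
    [[0,0,18],0],
  ],
)

```text
time_s: 33.45
tool_pos: [0.4637, 0.1321, 0.1218]
tool_rot: [180.0, -0.0, 14.5]
force: [-0.5, 0.2, -1.7]
grip_width: 0.0269
grasp_force: 39.9
```

Request:
arm_command(
  series=[
    [[0,0,6],0],
    [[0,0,12],0],
    [[0,0,18],0],
    [[0,0,22],0],
    [[0,0,24],0],
  ],
)

```text
time_s: 33.95
tool_pos: [0.4633, 0.1321, 0.0973]
tool_rot: [-180.0, 0.1, 14.5]
force: [-0.8, 0.3, -1.3]
grip_width: 0.027
grasp_force: 39.9
```

Request:
arm_command(
  series=[
    [[0,0,1],0],
    [[0,0,2],0],
    [[0,0,2.5],0],
    [[0,0,3],0],
    [[0,0,3],0],
  ],
)

```text
time_s: 34.45
tool_pos: [0.4637, 0.1321, 0.095]
tool_rot: [180.0, -0.0, 14.5]
force: [-0.7, 0.2, -0.1]
grip_width: 0.0277
grasp_force: 39.9
```

Request:
arm_command(
  series=[
    [[0,0,0.3],0],
    [[0,0,0.5],0],
    [[0,0,0.5],0],
    [[0,0,0.5],0],
    [[0,0,0.5],0],
  ],
)

```text
time_s: 34.95
tool_pos: [0.4637, 0.1321, 0.0945]
tool_rot: [180.0, -0.0, 14.5]
force: [-0.5, -0.5, -0.2]
grip_width: 0.0272
grasp_force: 39.9
```

Request:
arm_command(
  series=[
    [[0,0,0],0],
    [[0,0,0],0],
    [[0,0,0],0],
    [[0,0,0],0],
    [[0,0,0],0],
  ],
  grip=-1,
)

```text
time_s: 35.45
tool_pos: [0.4637, 0.1321, 0.0944]
tool_rot: [180.0, 0.0, 14.5]
force: [-0.5, -0.3, 1.5]
grip_width: 0.0591
grasp_force: 0.0
```

Request:
arm_command(
  series=[
    [[0,0,0],0],
    [[0,0,0],0],
    [[0,0,0],0],
    [[0,0,0],0],
    [[0,0,0],0],
  ],
)

```text
time_s: 35.95
tool_pos: [0.4636, 0.1322, 0.0944]
tool_rot: [180.0, 0.0, 14.5]
force: [0.5, -0.5, -0.5]
grip_width: 0.0865
grasp_force: 0.0
```

Request:
arm_command(
  series=[
    [[0,0,-20],0],
    [[0,0,-50],0],
    [[0,0,-90],0],
    [[0,0,-130],0],
    [[0,0,-160],0],
  ],
)

```text
time_s: 36.45
tool_pos: [0.4641, 0.1325, 0.257]
tool_rot: [179.9, -0.1, 14.5]
force: [0.9, 0.3, -0.6]
grip_width: 0.0872
grasp_force: 0.0
```

Request:
arm_command(
  series=[
    [[-25,0,0],0],
    [[-45,0,0],0],
    [[-45,0,0],0],
    [[-45,0,0],0],
    [[-45,0,0],0],
  ],
)

```text
time_s: 36.95
tool_pos: [0.4206, 0.1211, 0.2544]
tool_rot: [-180.0, -0.0, 14.5]
force: [0.7, 0.8, -0.2]
grip_width: 0.0869
grasp_force: 0.0
```

```bash
python3 dr.py; python3 - <<'E'
from h import *
p,d,K,D,T=shot('top'); C=cloud(d,K,D,T)
c=np.array([.5405,-.1905]); r=np.hypot(C[...,0]-c[0],C[...,1]-c[1]); Z=C[...,2]
for a,b in((.028,.036),(.040,.044)):
    Q=C[(r>a)&(r<b)&(Z>.1)&(Z<.14)]; A=np.c_[Q[:,:2]-c,np.ones(len(Q))]; print('top',len(Q),np.linalg.lstsq(A,Q[:,2],rcond=None)[0].round(4))
print(env.get_obs()['grip_width'],env.get_obs()['time_s'])
E
```

```text
[0.42037424 0.12111408 0.2542151 ] [-1.79945512e+02  2.52516985e-02  1.45072036e+01]
drift ((317.983154296875, 172.51123046875), 21.09412384033203)
[[0.4644 0.1329 0.145 ]] z 0.1452
block ((317.5640869140625, 159.10498046875), (83.35253143310547, 83.5212631225586), 27.645973205566406)
[[0.463  0.1329 0.04  ]] z 0.0408
top 278 [ 0.003  -0.0167  0.118 ]
top 183 [ 0.0027 -0.0039  0.1149]
0.08712469950953777 37.2
```

View pics/w2.png

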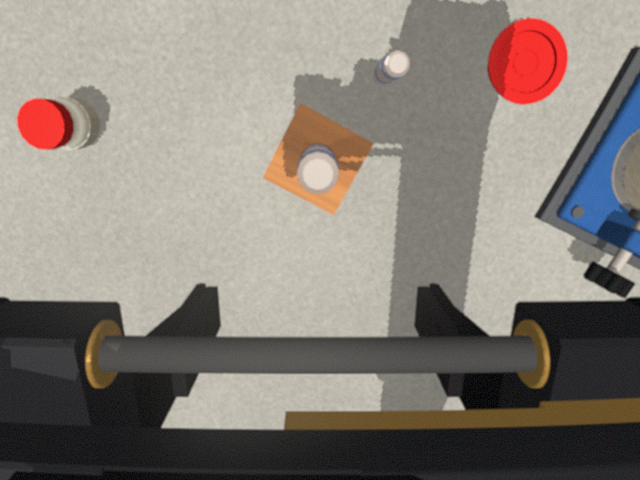

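The drift stands upright in its block at (318,172), with its top at 0.145 m. The lid is home and the hand touches nothing.

```bash
python3 -c "
from h import *
print(env.sign_off())"
```

```text
the job is handed in; nothing more can be done
None
```

The job is handed in, though sign-off returned no verdict: the lid is home and square (rim about 3 mm above the ring, all four sides pressed to the same height), and the drift stands upright in its block.

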